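# Shut and clamp the sweet jar on the party table

### The arm

A 6-joint arm with a two-finger parallel gripper is mounted at the origin on the work surface. World frame = base frame: x ahead of the robot, y to its left, z up, the work surface at z = 0. Lengths are in m, angles in rad, forces in N, time in s.
With the tool pointing down it reaches from about 0.35 to 0.975 m from the base axis. Payload 4.9 kg.
Tool frame: the origin (TCP) lies at the very end of the fingers, on their centre line; the grasp point (between the pads) lies 19 mm behind it; z points along the fingers, y is the line along which they close (so a half turn about z gives the same grasp; the last joint's range is limited). The gripper opens to 85 mm and grips with 20 to 120 N. Pads are 22 mm wide; open, the fingers measure 114 mm over their backs; the gripper's body (76 mm by 85 mm) begins 54 mm behind the grasp point. The pads swing forward as they close: fully open they stand 13 mm farther back than shut.
Start: joints at [-1.399, 0.053, 1.613, -0, 1.476, -0.119], TCP at [0.179, -0.599, 0.231] pointing down, gripper open.
Joint ranges: [-3.01, 3.01], [-1.01, 2.22], [0.06, 2.58], [-1.02, 4.17], [0.09, 2.62], [-3.14, 3.14]. Speed limits (rad/s): [2.57, 2.57, 3.14, 3.14, 3.14, 3.14].

### API

Orientations are given as a rotation vector (axis times angle).
In Python, from workcell import * gives the robot as it stands.
- The arm moves only by the tool drive_tool, never from a script. Its arguments are lists of equal length, an entry for each row: "hand": the finger opening in mm, from 0 to 85.4; "translation": the shift along the tool's x, y, z in units of 50 mm (1.0 is 50 mm), a list of three; "twist": the turn, a rotation vector about the tool's x, y, z in rad, a list of three. A call has 1 to 20 rows; each row is the pose to reach, as a shift and turn from the pose commanded when the call began, along the tool's axes at that moment; what a row does not reach only later rows make up. A row lasts 1/8 s, in which the tool goes at most 62.5 mm and 10.7 degrees, less where a joint would pass 70% of its speed; a pose out of reach is approached as far as the arm can. A call with a gripper value outside its range is refused whole. The fingers move at their own pace and stop on an object; "squeeze" is the grip in N (left out, the last holds). Time passes only in rows, so rows that repeat a pose let the fingers close. It gives the time, the measured TCP pose, the force, the opening and the grip force at its end, in the units of the state.
- observe(): the state, without advancing time (a new reading comes with each control period).
- capture(name): name is "scene" or "top"; returns the picture (420x560x3 uint8, red, green, blue); there is no depth.
- get_calibration(name): a dict with "fx", "fy", "cx", "cy" (pixels), "k1" (the pictures are not rectified: a ray, as slopes to the right and down, at radius r is drawn at 1 + k1 r^2 times it, then the intrinsics apply), "R" (3x3) and "t" (3): a world point X has camera coordinates R X + t. Camera axes: x right, y down, z forward; pixel columns grow to the right and rows downward; lengths in m; the calibration is good to about 2 mm. A picture is of the moment at which its call begins. get_calibration takes no time and is no camera call.
- finish_job(): hands the job in; it is judged then, once.
The state is a dict: "time_s": time; "joint_pos": joint angles; "joint_velocities": joint speeds; "tau": joint torques, N m; "ee_pos": TCP position; "tcp_rot": TCP orientation; "ft_force": force on the tool from outside, world axes, zero at the start; "wrist_torque": the same for the moment, N m; "finger_gap": finger opening in m; "grip_force": force on a finger pad.
Only numpy, scipy, OpenCV 4.12 (cv2) and the standard library are available. Lean on these libraries where they do the work, as an engineer would, in place of code of your own. Each camera call takes 0.05 s, during which the arm holds its last target. There are 200 camera calls.

### The job

One of the two clip-top sweet jars has been left open: push its glass lid fully down, then flip its wire clamp lever outward and down past centre until it snaps over against the side of the jar. Nothing needs gripping: just push with the fingertips, and keep the jar upright on the table about where it stands, never lifting it. Leave the shut jar, the tumbler and the scoop alone.

Things in the scene. Friction and masses are not known exactly. Their poses are not given: they have to be found in the camera images.
- jar: The open clip-top (wire bail) glass jar, full of round sweets: loose on the table, about 1.1 kg, body 104 mm in diameter up to z = 112 mm, then a neck 90 mm in diameter up to z = 142 mm. Origin: centre of its underside; z up. Its own +x axis points to the clamp lever's side, its -x axis to the lid hinge's side (hinge and lever axes both run along its y). The two jars look alike; this is the one whose lid is up.
- jar_lid (a joint): Angle of the glass lid about its rear wire hinge: 0 = fully shut (lid level on the gasket), growing as it opens, up to 1.6 rad. The hinge is stiff: the lid stays where it is left and turns under a torque of about 0.03 to 0.07 N m in closing and 0.15 N m in opening. The lid is a disc 96 mm in diameter, 12 mm thick; shut, its underside is at 145 mm and its top at 157 mm above the table.
- lid_hinge (a point): Point on the lid's hinge axis, fixed to the jar at (-52, 0, 144) mm in the jar's frame.
- lid_center (a point): Centre of the lid's top face, on the lid: 52 mm out from the hinge axis along the lid and 13 mm above it. Its z axis stands square to the lid's top face and its x axis points from the hinge to the lip.
- lid_lip (a point): End of the small glass lip on the lid's free edge, opposite the hinge: 107.5 mm out from the hinge axis along the lid and 11 mm above it; the lip is 22 mm wide.
- jar_lever (a joint): Clamp lever, a steel wire loop: 0 = open, 45 degrees above level, pointing away from the jar; grows as it swings outward and down; 2.18 rad = clamped, along the jar's side 80 degrees below level. Sprung over centre: below 1.22 rad (25 degrees under level) it springs back up, beyond that it snaps down by itself. Pushed square at its bar it takes 2 N to start, 3 N half-way; more at a slant.
- lever_pivot (a point): Point on the lever's axis, fixed to the jar at (54, 0, 134) mm in the jar's frame.
- lever_bar (a point): Middle of the lever's cross bar, on the lever: 50 mm from the pivot. The bar is 48 mm long along the jar's y and 4.4 mm thick; two side wires of the same thickness, 44 mm apart, join it to the pivot. The light wire hoop (bail) near the pivot moves with the lever and needs no handling.
- shut_jar: The other jar, same make and size, already shut and clamped (its lid is level at 157 mm, its lever hangs on its own +x side). Loose; to be left alone. Origin: centre of its underside.
- tumbler: Empty mint plastic tumbler, 76 mm across the rim, 100 mm tall, standing loose; to be left alone. Origin: centre of its underside.
- scoop: Metal sweet scoop lying on the table: pan 70 mm long, 56 mm wide and 34 mm tall towards its own +x, handle 16 mm thick and 85 mm long towards -x; loose; to be left alone. Origin on the table where handle and pan meet.

How it is judged:
By the outcome, as a careful person would: the job done as asked, in the order asked, and still so for the second after the job is handed in, with the robot touching nothing.
It also fails if it takes over 48 s, if anything falls off the work surface, if the arm or the gripper's body presses on something with over 40 N, if the wrist force passes 120 N, or if a joint passes its speed limit or range.

## Working session

There is one attempt and no reset: what is moved stays moved. The work goes in short steps, Python scripts to look and compute and a tool call to move; the robot and the scene stay as the last step left them, time stands still between calls to the robot, and variables do not carry over. Pictures are saved under pics/ and viewed, at most 10 in all, crops included, and the job is handed in when it is done.

Besides the shell and the picture viewer there is one more tool, called after "Emit:" by a JSON object that holds its "method" and its "body". drive_tool: Moves the arm, as the interface text tells. Its arguments: {"type":"object","properties":{"hand":{"type":"array","items":{"type":"number"}},"translation":{"type":"array","items":{"type":"array","items":{"type":"number"}}},"twist":{"type":"array","items":{"type":"array","items":{"type":"number"}}},"squeeze":{"type":"number"}},"required":["hand","translation","twist"]}

```bash
mkdir -p pics; python3 - <<'E'
from workcell import *
import cv2
for n in("scene","top"):
    cv2.imwrite(f"pics/{n}0.png",capture(n)[:,:,::-1])
    c=get_calibration(n); print(n,c)
o=observe();print(o["ee_pos"],o["tcp_rot"],o["time_s"])
E
```

```text
scene {'fx': 386.7093586565833, 'fy': 386.7093586565833, 'cx': 280.60648364978124, 'cy': 209.24351271715312, 'k1': -0.10054780837299533, 'R': array([[ 0.10692695,  0.99425635, -0.00457669],
       [ 0.69841555, -0.07838546, -0.71138698],
       [-0.70765976,  0.07287001, -0.70278561]]), 't': array([-0.0221741 , -0.30744323,  1.31007662])}
top {'fx': 536.7684323265772, 'fy': 536.7684323265772, 'cx': 286.38852699759093, 'cy': 212.92190088153617, 'k1': -0.17940136962361575, 'R': array([[-0.00373807, -0.99991159,  0.01276048],
       [-0.99628425,  0.00262591, -0.08608598],
       [ 0.08604487, -0.01303487, -0.99620599]]), 't': array([-0.0136068 ,  0.58319606,  1.07325828])}
[ 0.17911374 -0.59820881  0.23021043] [-3.10666629e+00 -4.54887515e-01  4.10507851e-05] 0.1
```

View pics/scene0.png

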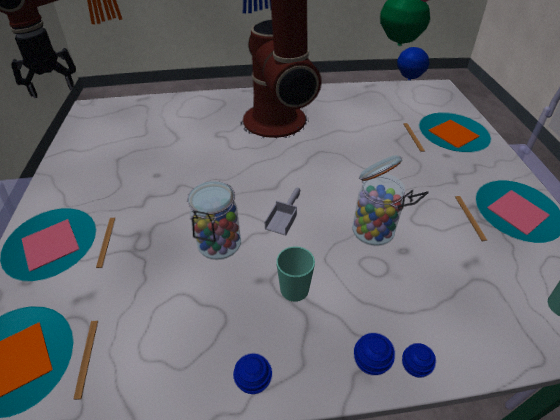

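View pics/top0.png

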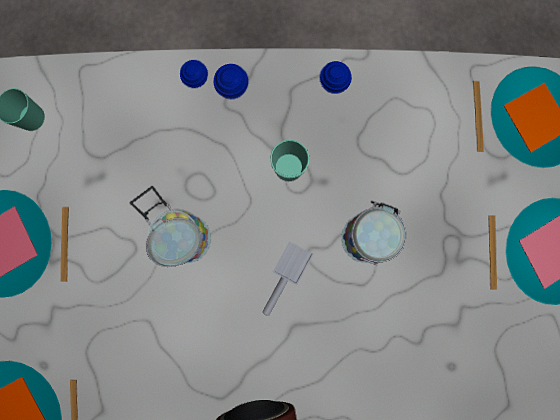

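The open jar stands at about (180,235) in the top view, with its lever towards (148,203). In the scene view it is at (377,210). I'll zoom in on both.

```bash
python3 - <<'E'
import cv2,numpy as np
a=cv2.imread("pics/top0.png")[170:290,110:230]; b=cv2.imread("pics/scene0.png")[145:255,335:445]
f=lambda i:cv2.resize(i,(400,400),interpolation=cv2.INTER_CUBIC)
cv2.imwrite("pics/crop0.png",np.hstack([f(a),f(b)]))
E
```

```text
(no output)
```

View pics/crop0.png

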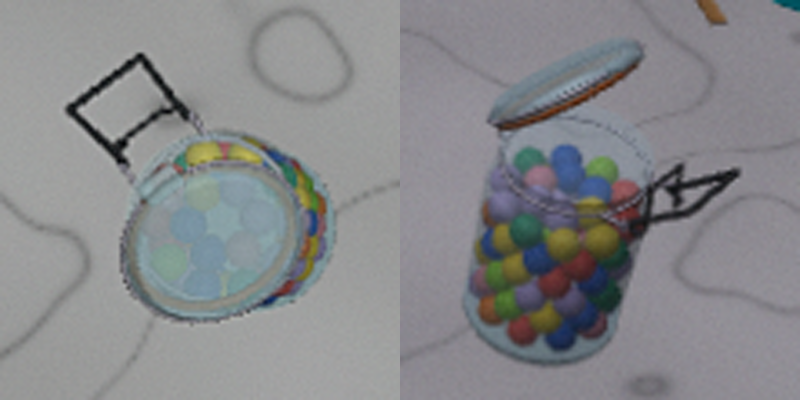

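```bash
cat > h.py <<'E'
from workcell import *
import numpy as np,cv2
from scipy.spatial.transform import Rotation as Ro
def proj(n,X):
    c=get_calibration(n);p=np.atleast_2d(X)@c["R"].T+c["t"];s=p[:,:2]/p[:,2:]
    s=s*(1+c["k1"]*(s**2).sum(1,keepdims=True));return s*[c["fx"],c["fy"]]+[c["cx"],c["cy"]]
def ray(n,uv,z):
    c=get_calibration(n);K=np.array([[c["fx"],0,c["cx"]],[0,c["fy"],c["cy"]],[0,0,1]])
    s=cv2.undistortPoints(np.array([[uv]],float),K,np.array([c["k1"],0,0,0]))[0,0]
    d=c["R"].T@np.array([*s,1]);o=-c["R"].T@c["t"];return o+d*(z-o[2])/d[2]
def lidp(J,yaw,t,r,h,y=0):
    x=np.array([np.cos(yaw),np.sin(yaw),0]);yy=np.array([-x[1],x[0],0]);z=np.array([0,0,1.])
    return J-.052*x+.144*z+r*(np.cos(t)*x+np.sin(t)*z)+h*(-np.sin(t)*x+np.cos(t)*z)+y*yy
E
python3 - <<'E'
from h import *
a=ray("top",(131.6,202.1),.169);b=ray("top",(152.3,186.8),.169)
d=b-a;yaw=np.arctan2(d[0],-d[1]);print("len",np.linalg.norm(d),"yaw",np.degrees(yaw))
x=np.array([np.cos(yaw),np.sin(yaw),0]);m=(a+b)/2;J=m-(.0894)*x;J[2]=0;print("bar",m,"J",J)
print("bar in scene",proj("scene",[a,b]).round(1))
th=np.linspace(0,2*np.pi,73)
im={n:cv2.imread(f"pics/{n}0.png") for n in("scene","top")}
big={n:cv2.resize(im[n],None,fx=4,fy=4,interpolation=cv2.INTER_CUBIC) for n in im}
def pl(P,col):
    for n in im: cv2.polylines(big[n],[np.int32(proj(n,P)*4+1.5)],False,col,1)
circ=lambda r,z:np.c_[J[0]+r*np.cos(th),J[1]+r*np.sin(th),0*th+z]
pl(circ(.052,0),(0,0,255));pl(circ(.045,.142),(0,0,255))
for t,col in((.4,(0,255,0)),(.7,(255,0,255)),(1.0,(255,0,0))):
    pl(np.array([lidp(J,yaw,t,.052+.048*np.cos(q),.013,.048*np.sin(q)) for q in th]),col)
pl(np.array([a,b]),(0,255,255))
A=big["top"][680:1160,440:840];B=big["scene"][560:1040,1320:1720]
cv2.imwrite("pics/ov.png",np.hstack([A,B]))
E
```

```text
len 0.04657500429987504 yaw 36.2578344926895
bar [0.6048141  0.24651474 0.169     ] J [0.53272518 0.1936418  0.        ]
bar in scene [[426.8 192.1]
 [414.3 202.6]]
```

View pics/ov.png

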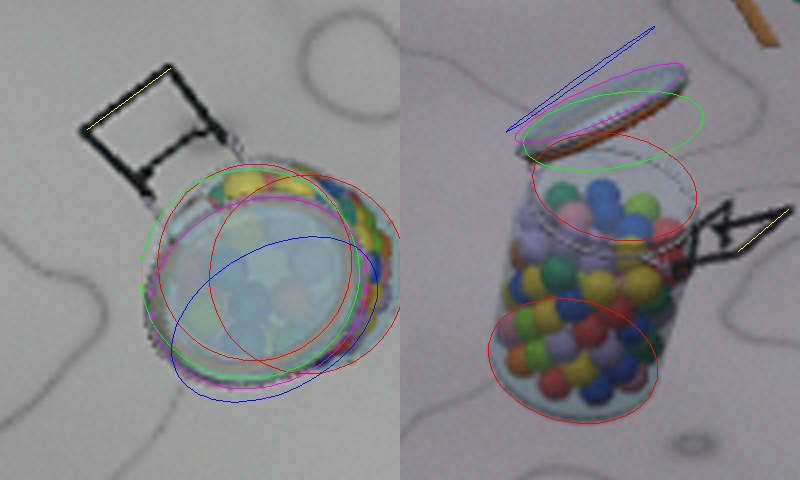

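```bash
cat >> h.py <<'E'
J=np.array([.5327,.1936,0]);YAW=np.radians(36.3)
def to(p,frame="jar",yaw=YAW):
    """tool-frame shift (units of 50 mm) and twist from now to point p (jar or world frame), tool down, tool x at yaw"""
    o=observe();R=Ro.from_rotvec(o["tcp_rot"])
    p=np.array(p,float)
    if frame=="jar":p=J+Ro.from_euler("z",YAW).apply(p)
    G=Ro.from_euler("z",yaw)*Ro.from_euler("x",np.pi)
    print((R.inv().apply(p-o["ee_pos"])/.05).round(2),(R.inv()*G).as_rotvec().round(3))
E
python3 -c "
from h import *
to([.179,-.599,.33],'w');to([.035,0,.30])
print(ray('top',(380,235),.157),ray('top',(290,160),.1))"
```

```text
[-0.01  0.01 -2.  ] [-0.002 -0.001 -0.343]
[ 11.97 -13.38  -1.37] [-0.002 -0.001 -0.343]
[ 0.53125186 -0.18287734  0.157     ] [ 0.6790153  -0.02182894  0.1       ]
```

Emit:
{"method": "drive_tool", "body": {"hand": [0,0,0,0,0,0,0,0,0,0,0,0,0,0,0,0,0,0,0,0], "translation": [[0,0,-1],[0,0,-2],[12,-13.4,-2],[12,-13.4,-2],[12,-13.4,-2],[12,-13.4,-2],[12,-13.4,-2],[12,-13.4,-2],[12,-13.4,-2],[12,-13.4,-2],[12,-13.4,-2],[12,-13.4,-2],[12,-13.4,-2],[12,-13.4,-2],[12,-13.4,-2],[12,-13.4,-2],[12,-13.4,-2],[12,-13.4,-2],[12,-13.4,-2],[12,-13.4,-2]], "twist": [[0,0,0],[0,0,0],[0,0,-0.343],[0,0,-0.343],[0,0,-0.343],[0,0,-0.343],[0,0,-0.343],[0,0,-0.343],[0,0,-0.343],[0,0,-0.343],[0,0,-0.343],[0,0,-0.343],[0,0,-0.343],[0,0,-0.343],[0,0,-0.343],[0,0,-0.343],[0,0,-0.343],[0,0,-0.343],[0,0,-0.343],[0,0,-0.343]]}}

```text
time_s: 2.6
ee_pos: [0.5617, 0.2141, 0.3315]
tcp_rot: [2.986, 0.977, 0.0]
ft_force: [0.7, -0.3, 0.2]
finger_gap: 0.0001
grip_force: 0.0
```

```bash
python3 -c "
from h import *
to([.035,0,.25]);to([.035,0,.157]);print(observe()['ee_pos'],observe()['finger_gap'])
P=np.vstack([J+[0,0,.157],observe()['ee_pos']]);
A=cv2.resize(capture('top')[150:300,90:240],(400,400));B=cv2.resize(capture('scene')[115:255,315:455],(400,400))
cv2.imwrite('pics/p1.png',np.hstack([A,B])[:,:,::-1])"
```

```text
[-0.01 -0.01  1.63] [ 0.    -0.    -0.001]
[-0.01 -0.01  3.49] [ 0.    -0.    -0.001]
[0.56169677 0.21406068 0.33150829] 0.0001142146518018185
```

View pics/p1.png

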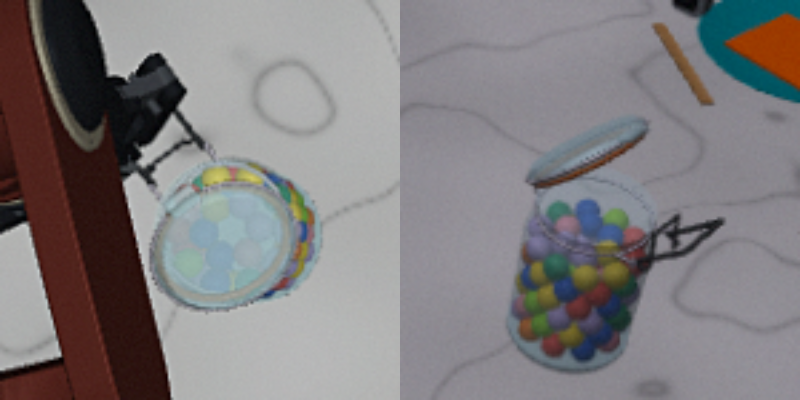

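The arm stands clear above the jar, and neither the lid nor the lever has moved. I'll push the lid down now.

Emit:
{"method": "drive_tool", "body": {"hand": [0,0,0,0,0,0,0,0,0,0,0,0,0,0,0,0], "translation": [[0,0,1],[0,0,1.9],[0,0,2.2],[0,0,2.3],[0,0,2.4],[0,0,2.5],[0,0,2.6],[0,0,2.7],[0,0,2.8],[0,0,2.9],[0,0,3.0],[0,0,3.1],[0,0,3.2],[0,0,3.3],[0,0,3.38],[0,0,3.43]], "twist": [[0,0,0],[0,0,0],[0,0,0],[0,0,0],[0,0,0],[0,0,0],[0,0,0],[0,0,0],[0,0,0],[0,0,0],[0,0,0],[0,0,0],[0,0,0],[0,0,0],[0,0,0],[0,0,0]]}}

```text
time_s: 4.7
ee_pos: [0.5706, 0.2188, 0.1707]
tcp_rot: [-2.983, -0.979, -0.042]
ft_force: [11.2, 9.8, 25.4]
finger_gap: 0.0003
grip_force: 19.9
```

```bash
python3 -c "
from h import *
print(observe()['ft_force'])
A=cv2.resize(capture('top')[150:300,90:240],(400,400));B=cv2.resize(capture('scene')[115:255,315:455],(400,400))
cv2.imwrite('pics/p2.png',np.hstack([A,B])[:,:,::-1])"
```

```text
[11.21263761  9.75380878 25.44705793]
```

View pics/p2.png

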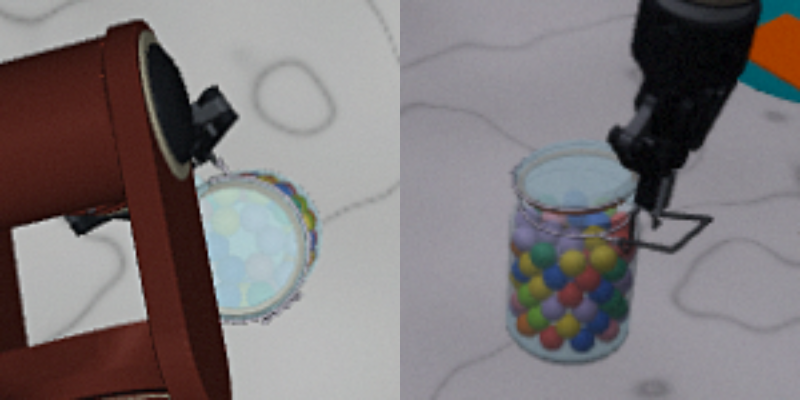

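The lid looks nearly shut, but the fingertip shows at crop (655,222), near the lever's root, and the lever is nearer level. I'll check this numerically.

```bash
python3 -c "
from h import *
o=observe();f=lambda n,X:((proj(n,X)-([315,115] if n=='scene' else [90,150]))/[.35 if n=='scene' else .375]).round(0)+([400,0] if n=='scene' else 0)
G=Ro.from_euler('z',YAW)
L=lambda a,y:J+G.apply([.054+.05*np.cos(np.pi/4-a),y,.134+.05*np.sin(np.pi/4-a)])
print('tcp',f('scene',o['ee_pos']),'cmd jar frame',G.inv().apply(o['ee_pos']-J))
for a in(0,.4,.8,1.2): print(a,f('scene',[L(a,.024),L(a,-.024)]).tolist())
print('pivot',f('scene',J+G.apply([[.054,.022,.134],[.054,-.022,.134]])).tolist())
print('base',f('scene',J+[.052,0,0]))
Z=Ro.from_rotvec(o['tcp_rot']);print(Z.as_matrix().round(3))
"
```

```text
tcp [[650. 204.]] cmd jar frame [ 0.04546366 -0.00211707  0.17075565]
0 [[720.0, 219.0], [683.0, 250.0]]
0.4 [[727.0, 244.0], [691.0, 275.0]]
0.8 [[724.0, 265.0], [688.0, 297.0]]
1.2 [[713.0, 280.0], [677.0, 312.0]]
pivot [[667.0, 232.0], [634.0, 259.0]]
base [[582. 373.]]
[[ 0.805  0.592  0.025]
 [ 0.592 -0.806  0.01 ]
 [ 0.026  0.007 -1.   ]]
```

The lever hasn't moved and the jar has slid a few mm. The visible fingertip is about 12 mm below the TCP, which suggests the lid is now down on its seat. I'll back off and look.

Emit:
{"method": "drive_tool", "body": {"hand": [0,0,0,0,0,0,0], "translation": [[0,0,-0.4],[0,0,-1.2],[-0.5,0,-2.4],[-1.5,1,-3],[-2.5,2,-3],[-2.5,3,-3],[-2.5,3,-3]], "twist": [[0,0,0],[0,0,0],[0,0,0],[0,0,0],[0,0,0],[0,0,0],[0,0,0]]}}

```text
time_s: 5.68
ee_pos: [0.549, 0.0168, 0.3078]
tcp_rot: [-2.987, -0.971, 0.009]
ft_force: [-0.4, 0.4, 0.0]
finger_gap: 0.0
grip_force: 0.0
```

```bash
python3 -c "
from h import *
A=cv2.resize(capture('top')[150:300,90:240],(400,400),interpolation=cv2.INTER_CUBIC);B=cv2.resize(capture('scene')[115:255,315:455],(400,400),interpolation=cv2.INTER_CUBIC)
cv2.imwrite('pics/p3.png',np.hstack([A,B])[:,:,::-1])"
```

```text
(no output)
```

View pics/p3.png

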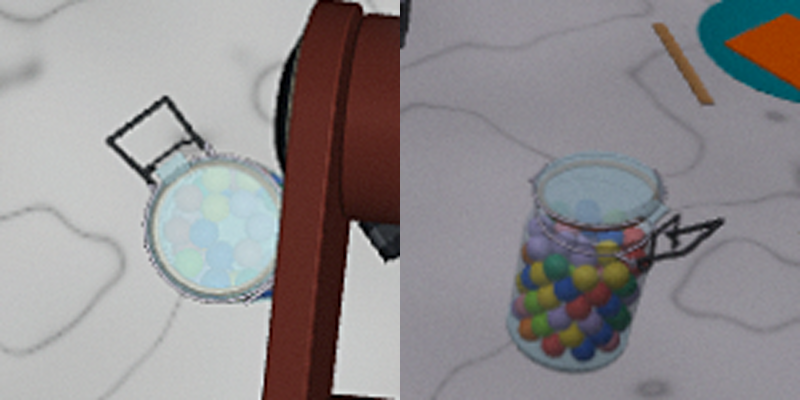

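The jar stands where it was, the lever is still up, and the lid is down or nearly so. Its ellipse centre is about (600,186) in the scene crop, and its lip end is at about (165,160) in the top crop.

```bash
python3 -c "
from h import *
f=lambda n,X:((proj(n,X)-([315,115] if n=='scene' else [90,150]))/[.35 if n=='scene' else .375]).round(0)+([400,0] if n=='scene' else 0)
q=np.linspace(0,2*np.pi,73)
for t in(0,.05,.1,.15,.2):
  E=np.array([lidp(J,YAW,t,.052+.048*np.cos(a),.013,.048*np.sin(a)) for a in q]);S=f('scene',E);T=f('top',E)
  print(t,'scene',S.min(0),S.max(0),'top',T.min(0),T.max(0),'lip',f('top',lidp(J,YAW,t,.1075,.011)),f('scene',lidp(J,YAW,t,.1075,.011)))
b=lambda z:J+Ro.from_euler('z',YAW).apply([.0894,0,z]);print(f('top',b(.169)),f('scene',b(.169)))
"
```

```text
0 scene [536. 149.] [662. 230.] top [148. 156.] [288. 297.] lip [[172. 161.]] [[658. 226.]]
0.05 scene [535. 147.] [662. 225.] top [147. 156.] [288. 298.] lip [[170. 161.]] [[659. 220.]]
0.1 scene [534. 146.] [663. 220.] top [147. 156.] [288. 299.] lip [[169. 161.]] [[660. 214.]]
0.15 scene [534. 145.] [662. 216.] top [146. 157.] [289. 300.] lip [[168. 162.]] [[660. 208.]]
0.2 scene [533. 143.] [662. 211.] top [146. 158.] [289. 301.] lip [[168. 163.]] [[660. 201.]]
[[138. 119.]] [[702. 235.]]
```

```bash
python3 -c "
from h import *
to([.03,0,.30]);to([.03,0,.175]);to([.03,0,.157])"
```

```text
[ 2.39 -3.    0.16] [-0.003  0.004 -0.002]
[ 2.4  -3.    2.66] [-0.003  0.004 -0.002]
[ 2.41 -2.99  3.02] [-0.003  0.004 -0.002]
```

Emit:
{"method": "drive_tool", "body": {"hand": [0,0,0,0,0,0,0,0,0,0,0], "translation": [[1,-1.2,0.1],[2,-2.4,0.1],[2.4,-3,0.2],[2.4,-3,0.2],[2.4,-3,1.2],[2.4,-3,2.0],[2.4,-3,2.3],[2.4,-3,2.45],[2.4,-3,2.55],[2.4,-3,2.65],[2.4,-3,2.7]], "twist": [[0,0,0],[0,0,0],[0,0,0],[0,0,0],[0,0,0],[0,0,0],[0,0,0],[0,0,0],[0,0,0],[0,0,0],[0,0,0]]}}

```text
time_s: 7.15
ee_pos: [0.5583, 0.2122, 0.1755]
tcp_rot: [2.985, 0.979, 0.002]
ft_force: [0.1, -0.5, -0.0]
finger_gap: 0.0002
grip_force: 0.0
```

Emit:
{"method": "drive_tool", "body": {"hand": [0,0,0], "translation": [[0,0,0.08],[0,0,0.14],[0,0,0.2]], "twist": [[0,0,0],[0,0,0],[0,0,0]]}}

```text
time_s: 7.52
ee_pos: [0.558, 0.2122, 0.1648]
tcp_rot: [-2.985, -0.979, -0.001]
ft_force: [-0.5, -0.4, 0.6]
finger_gap: 0.0001
grip_force: 0.2
```

Emit:
{"method": "drive_tool", "body": {"hand": [0,0,0], "translation": [[0,0,0.06],[0,0,0.12],[0,0,0.16]], "twist": [[0,0,0],[0,0,0],[0,0,0]]}}

```text
time_s: 7.9
ee_pos: [0.5579, 0.2122, 0.1569]
tcp_rot: [-2.985, -0.979, 0.0]
ft_force: [-2.0, -0.9, 8.1]
finger_gap: -0.0002
grip_force: 3.6
```

Emit:
{"method": "drive_tool", "body": {"hand": [0,0], "translation": [[0,0,0.05],[0,0,0.05]], "twist": [[0,0,0],[0,0,0]]}}

```text
time_s: 8.15
ee_pos: [0.5583, 0.2124, 0.1569]
tcp_rot: [2.985, 0.979, 0.002]
ft_force: [-3.8, -0.7, 9.2]
finger_gap: 0.0001
grip_force: 4.9
```

The lid is fully shut, with its top at 156.9 mm under about 9 N. Next is the lever.

Emit:
{"method": "drive_tool", "body": {"hand": [0,0,0,0,0,0,0], "translation": [[0,0,0.08],[0,0,-0.4],[0,0,-1.2],[0.7,0,-1.3],[1.25,0,-1.3],[1.25,0,-1.0],[1.25,0,-1.0]], "twist": [[0,0,0],[0,0,0],[0,0,0],[0,0,0],[0,0,0],[0,0,0],[0,0,0]]}}

```text
time_s: 9.02
ee_pos: [0.6062, 0.2484, 0.201]
tcp_rot: [-2.985, -0.979, 0.009]
ft_force: [-0.2, -0.3, -1.1]
finger_gap: -0.0002
grip_force: 0.0
```

```bash
python3 -c "
from h import *
print(observe()['ee_pos'],observe()['ft_force'])
for p in((.092,.185),(.092,.171),(.098,.161),(.103,.149),(.105,.136),(.103,.123),(.100,.115),(.097,.107),(.092,.1)): to([p[0],0,p[1]])
B=cv2.resize(capture('scene')[115:255,315:455],(600,600),interpolation=cv2.INTER_CUBIC)
cv2.imwrite('pics/p4.png',B[:,:,::-1])"
```

```text
[0.60623247 0.24844131 0.20095252] [-0.24159443 -0.28458696 -1.10453202]
[0.01 0.01 0.32] [-0.002  0.006  0.   ]
[0.01 0.01 0.6 ] [-0.002  0.006  0.   ]
[0.13 0.01 0.8 ] [-0.002  0.006  0.   ]
[0.23 0.02 1.04] [-0.002  0.006  0.   ]
[0.27 0.02 1.3 ] [-0.002  0.006  0.   ]
[0.23 0.02 1.56] [-0.002  0.006  0.   ]
[0.17 0.02 1.72] [-0.002  0.006  0.   ]
[0.12 0.02 1.88] [-0.002  0.006  0.   ]
[0.02 0.02 2.02] [-0.002  0.006  0.   ]
```

View pics/p4.png

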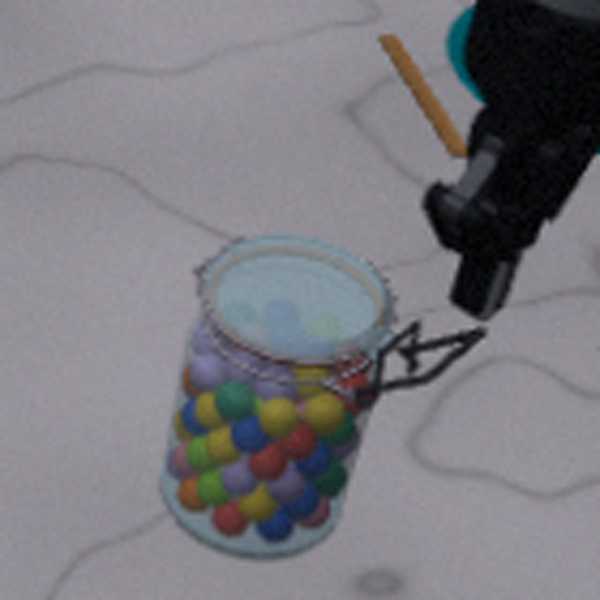

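The lid is level, and the fingertips at (478,310) are just above the bar, which runs from (485,330) to (425,380). I'll push it along the arc.

Emit:
{"method": "drive_tool", "body": {"hand": [0,0,0,0,0,0,0,0,0], "translation": [[0,0,0.3],[0,0,0.5],[0,0,0.6],[0.06,0,0.7],[0.13,0,0.8],[0.19,0,0.92],[0.23,0,1.04],[0.26,0,1.17],[0.27,0,1.3]], "twist": [[0,0,0],[0,0,0],[0,0,0],[0,0,0],[0,0,0],[0,0,0],[0,0,0],[0,0,0],[0,0,0]]}}

```text
time_s: 10.2
ee_pos: [0.6198, 0.2575, 0.1395]
tcp_rot: [2.985, 0.979, 0.003]
ft_force: [2.6, 0.9, 3.4]
finger_gap: -0.0
grip_force: 1.6
```

Emit:
{"method": "drive_tool", "body": {"hand": [0,0,0,0,0,0,0,0], "translation": [[-0.01,0,0.13],[-0.04,0,0.26],[-0.07,0,0.34],[-0.1,0,0.42],[-0.13,0,0.5],[-0.16,0,0.58],[-0.22,0,0.66],[-0.26,0,0.74]], "twist": [[0,0,0],[0,0,0],[0,0,0],[0,0,0],[0,0,0],[0,0,0],[0,0,0],[0,0,0]]}}

```text
time_s: 11.2
ee_pos: [0.6084, 0.2494, 0.102]
tcp_rot: [2.985, 0.979, -0.0]
ft_force: [-0.7, -0.3, 0.2]
finger_gap: -0.0002
grip_force: 0.0
```

Emit:
{"method": "drive_tool", "body": {"hand": [0,0,0,0,0,0,0,0], "translation": [[0.5,0,0],[1.0,0,-0.5],[1,0,-1.5],[1,0,-2.7],[0.5,1,-3.5],[0,2,-3.5],[-1,3,-3.5],[-1,3,-3.5]], "twist": [[0,0,0],[0,0,0],[0,0,0],[0,0,0],[0,0,0],[0,0,0],[0,0,0],[0,0,0]]}}

```text
time_s: 12.2
ee_pos: [0.657, 0.0954, 0.2774]
tcp_rot: [2.987, 0.972, -0.0]
ft_force: [0.9, 1.5, -0.4]
finger_gap: 0.0003
grip_force: 0.0
```

```bash
python3 -c "
from h import *
A=cv2.resize(capture('top')[150:300,90:240],(400,400),interpolation=cv2.INTER_CUBIC);B=cv2.resize(capture('scene')[115:255,315:455],(400,400),interpolation=cv2.INTER_CUBIC)
cv2.imwrite('pics/p5.png',np.hstack([A,B])[:,:,::-1])"
```

```text
(no output)
```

View pics/p5.png

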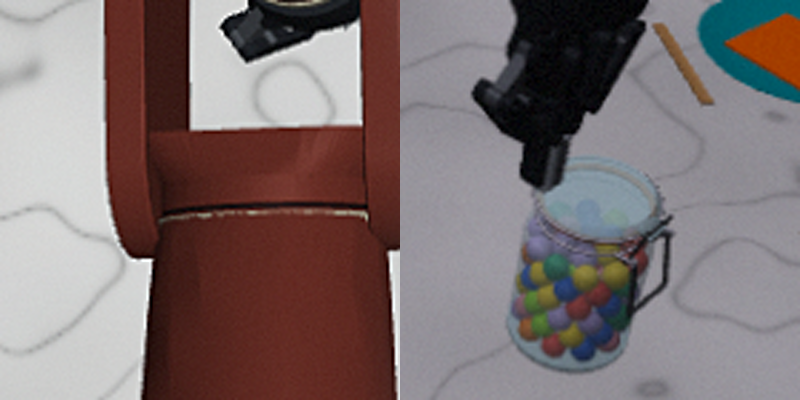

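The lever now hangs down the side, its bar running from (633,313) to (665,285). I'll compare that with the predicted clamped position.

```bash
python3 -c "
from h import *
f=lambda X:((proj('scene',X)-[315,115])/.35).round(0)+[400,0]
G=Ro.from_euler('z',YAW)
for a in(1.5,1.8,2.0,2.18): print(a,f([J+G.apply([.054+.05*np.cos(np.pi/4-a),y,.134+.05*np.sin(np.pi/4-a)]) for y in(.024,-.024)]).tolist())
print(observe()['time_s'],observe()['ft_force'])"
```

```text
1.5 [[700.0, 287.0], [664.0, 318.0]]
1.8 [[684.0, 288.0], [649.0, 318.0]]
2.0 [[674.0, 286.0], [638.0, 316.0]]
2.18 [[664.0, 282.0], [628.0, 312.0]]
12.3 [-0.58268768  0.57116637  0.33171177]
```

```bash
python3 -c "
from workcell import *
print(finish_job())"
```

```text
the job is handed in; nothing more can be done
None
```

The open jar's lid is fully shut and its lever has snapped down against the side; the job was handed in at about 12 s, with the jar standing where it was (it shifted or tipped a few mm during the first lid push) and the arm clear of it.

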